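Bin the spent 9 V batteries in the lever-lid battery bin

ROBOT

A 6-joint arm with a two-finger parallel gripper is mounted at the origin on the work surface. World frame = base frame: x ahead of the robot, y to its left, z up, the work surface at z = 0. Lengths are in m, angles in degrees, forces in N, time in s.
With the tool pointing down it reaches from about 0.375 to 0.75 m from the base axis. Payload 9 kg.
Tool frame: the origin (TCP) lies where the fingers leave the gripper's body, on its centre line; the fingertips stand 73 mm ahead of it and the grasp point (between the pads) lies 54 mm ahead of it (robot.tip_reach is the distance from the TCP to the fingertips, in m); z points along the fingers, y is the line along which they close (so a half turn about z gives the same grasp; the last joint's range is limited). The gripper opens to 85 mm and grips with 20 to 120 N. Pads are 22 mm wide; open, the fingers measure 114 mm over their backs; the gripper's body (76 mm by 85 mm) begins 54 mm behind the grasp point. The pads swing forward as they close: fully open they stand 13 mm farther back than shut.
Start: joints at [-79.968, 5.964, 5.575, 89.605, 0, 77.527], TCP at [0.23, -0.554, 0.304] pointing down, gripper open.
Joint ranges: [-171.21, 171.21], [-48.23, 106.86], [-62.78, 66.21], [-105.2, 120.99], [-86.42, 89.51], [-180, 180]. Speed limits (degrees/s): [127.2, 127.2, 147.25, 180, 180, 180].

INTERFACE

Orientations are given as [roll, pitch, yaw] about the fixed x, y, z axes, in that order (R = Rz(yaw) Ry(pitch) Rx(roll)).
In Python, from plant import robot gives the robot as it stands. Calls block until the motion is done:
- robot.move_pose(position, orientation): joint-space move of the TCP to a pose.
- robot.line_to(position, vel=0.15, rotation=None, guard=None): straight line of the TCP; rotation=None keeps the orientation; vel is the mean speed in m/s. With guard (N) it stops when the force on the tool has changed by that much, and returns True; else False.
- robot.goto_joints(angles): joint-space move.
- robot.set_gripper(opening): finger opening in m; the grip force is fixed at half the most; returns when the fingers have stopped.
- robot.pause(seconds).
- robot.ik(position, orientation): joint angles nearest the present ones, or None.
- robot.observe(): the state.
- robot.grab_frame(name): name is "side" or "top" or "wrist"; returns the picture (400x640x3 uint8, blue, green, red); there is no depth.
- robot.get_calibration(name): a dict with "vertical_fov" (degrees; the focal length in pixels is half the picture's height over the tangent of half this angle, whatever the lens; pixels are square), "cx", "cy" (the principal point, pixels), "k1" (the pictures are not rectified: a ray, as slopes to the right and down, at radius r is drawn at 1 + k1 r^2 times it, then the intrinsics apply), "rvec" (rotation vector, rad) and "tvec" (3), from world to camera coordinates, as OpenCV has them. Camera axes: x right, y down, z forward; pixel columns grow to the right and rows downward; lengths in m; the calibration is good to about 2 mm. A picture is of the moment at which its call begins: read the wrist's pose just before it. get_calibration takes no time and is no camera call; for the wrist camera it gives the pose at the moment of the call.
A pose or a line that the arm cannot do raises robot.IKError and nothing moves.
- robot.job_done(): hands the job in; it is judged then, once.
The state is a dict: "time": time; "q": joint angles; "qvel": joint speeds; "joint_torque": joint torques, N m; "tool_pos": TCP position; "tcp_rot": TCP orientation; "ft_force": force on the tool from outside, world axes, zero at the start; "torque": the same for the moment, N m; "gripper_width": finger opening in m; "gripper_force": force on a finger pad.
Only numpy, scipy, OpenCV 4.12 (cv2) and the standard library are available. Lean on these libraries where they do the work, as an engineer would, in place of code of your own. Each camera call takes 0.05 s, during which the arm holds its last target. There are 200 camera calls.

TASK

Two spent 9 V batteries lie flat on the bench: put both into the steel battery bin. Press the bin's lever down, hook it sideways into the notch of its gate so that the lid stays up on its own, drop the batteries in, then unhook the lever and ease it back up so that the lid closes without slamming. Do not force the lever against its stops, and leave the new batteries standing in their carton and everything else on the bench where it is.

Things in the scene. Friction and masses are not known exactly. Their poses are not given: they have to be found in the camera images.
- bin: self-closing steel battery bin fixed to the bench, 180 mm deep (its x), 200 mm wide (its y), 200 mm high, walls 4 mm. Origin: centre of its underside, z up. Front (gate plate, lever) faces its -x; the lid hinges along the rear top edge, x = +90 mm, and opens to the rear. Inside is a bucket, its floor 110 mm above the bench, a couple of old batteries in it.
- mouth (a point): centre of the bin's open top, 200 mm above the bench; the opening is 172 mm (bin x) by 192 mm (bin y). Axes as the bin.
- paddle (a point): centre of the top face of the lever's paddle; moves with it. Rubber-faced plate 50 mm (bin x) by 64 mm (bin y); its +y and -y edges are rolled up 6 mm, 56 mm apart inside, so closed fingertips in the dish can press it down and push it sideways. 75 mm in front of the front wall; about 126 mm above the bench at rest, 58 to 75 mm fully down. x along the lever to the bin, z out of its top.
- lever (a joint): swing of the lever, rad: 0 = up at rest; paddle 165 mm from the pivot. Always lid = 4.8 x lever; lid and spring push the paddle up with 2 to 10 N. It runs in a J-slot in the gate plate, which is screwed on through slotted holes, higher or lower each time: the stop (slot's foot) lies from 0.31 to 0.41, so feel for it. The lever shifts sideways only in the last 0.015 before it.
- lever_shift (a joint): sideways shift of the lever, m: 0 = in the slot's upright leg, grows to bin +y, stop at 0.020; takes 2 N plus friction. To hook: press to the stop, push to the end, let up: the lever rises 0.06 rad (paddle 10 mm) into the notch, behind a lip 8 mm deep. To unhook: press to the stop, push back to 0, let up. Let up part-way, it rests unsafely on the lip or springs up.
- lid (a joint): opening of the lid, rad: 0 = shut, 1.2 to 1.65 when the lever is hooked, so it may lean some 20 degrees over the rear of the mouth: drop things in over the front half. Flat steel lid, 0.18 kg, no soft-close: let go out of the notch, or let up faster than about 0.1 m/s at the paddle, it slams.
- spent_a: spent 9 V battery, a block 46 mm (its x) by 26 mm (y) by 17 mm high (z), 45 g, lying flat on the bench; two small snap terminals stick out 3 mm at its +x end. Origin: centre of its underside.
- spent_b: the other spent 9 V battery, the same, lying flat on the bench.
- carton: low cardboard carton, 75 by 115 by 26 mm, fixed; holds the new batteries. Origin: centre of its underside.
- fresh_a: new 9 V battery, same shape, standing upright (46 mm tall, terminals up) in the carton; leave it. Origin: centre of its underside.
- fresh_b: new 9 V battery, standing upright in the carton; leave it.
- stompbox: opened effects pedal lying upside down, bare aluminium box 75 by 118 by 36 mm, electronics showing; leave it. Origin: centre of its underside.
- tuner: closed effects pedal with knobs and footswitch, 118 by 75 by 50 mm; leave it.
- slide: brass guitar slide, a tube 28 mm across, 60 mm tall, standing; leave it.
- tin: round plectrum tin, 57 mm across, 21 mm tall; leave it.
- mug: white mug, 80 mm across, 92 mm tall; leave it.
- screwdriver: screwdriver, 190 mm long, lying; leave it.
Not all that is in view belongs to the job. What is shaped like the spent_a but brown, green or purple is not meant.

How it is judged (in metres and radians):
On the way, in this order (a step that is already met when the one before it is completed fails the run):
1. the lever is hooked in its notch and the lid stays up with the hand off the lever (value of joint lid above 1.1 rad and value of joint lever_shift above 0.0165 m and contact force between lever and the fingers below 0.3 N), for 0.4 s.
2. both spent batteries lie in the bin, the lid still up (x of spent_a in the frame of bin between -0.088 and 0.088 m and y of spent_a in the frame of bin between -0.098 and 0.098 m and z of spent_a in the frame of bin between 0.1 and 0.178 m and x of spent_b in the frame of bin between -0.088 and 0.088 m and y of spent_b in the frame of bin between -0.098 and 0.098 m and z of spent_b in the frame of bin between 0.1 and 0.178 m and value of joint lid above 1.1 rad), for 0.2 s.
At the end, for the whole second after the job is handed in: both spent batteries at rest inside the bin below its rim; the lid shut to within 0.06 rad and the lever back up (within 0.02 rad) in the upright leg of its slot (shift under 4 mm) (x of spent_a in the frame of bin between -0.088 and 0.088 m and y of spent_a in the frame of bin between -0.098 and 0.098 m and z of spent_a in the frame of bin between 0.1 and 0.178 m and x of spent_b in the frame of bin between -0.088 and 0.088 m and y of spent_b in the frame of bin between -0.098 and 0.098 m and z of spent_b in the frame of bin between 0.1 and 0.178 m and value of joint lid below 0.06 rad and value of joint lever below 0.02 rad and value of joint lever_shift below 0.004 m and linear speed of each of spent_a, spent_b below 0.02 m/s); the robot touches nothing.
It fails at once if the lid falls faster than 9 rad/s (slams) (velocity of joint lid below -9 rad/s).
It fails at once if the lever is forced: pressed by the fingers with more than 40 N (contact force between lever and the fingers above 40 N).
It fails at once if a new battery is moved more than 20 mm or tipped over (angle between any of fresh_a, fresh_b's own z axis and vertical above 0.6 rad or distance of any of fresh_a, fresh_b from where it was at the start of the episode above 0.02 m).
It fails at once if another thing on the bench is moved more than 30 mm (distance of any of stompbox, tuner, slide, tin, mug, screwdriver from where it was at the start of the episode above 0.03 m).
It also fails if it takes over 72 s, if anything falls off the work surface, if the arm or the gripper's body presses on something with over 40 N, if the wrist force passes 120 N, or if a joint passes its speed limit or range.

## Working session

There is one attempt and no reset: what is moved stays moved. The work goes in short steps, each a Python script; the robot and the scene stay as the last script left them, time stands still between calls to the robot, and variables do not carry over. Pictures are saved under pics/ and viewed, at most 10 in all, crops included, and the job is handed in when it is done.

```bash
ls; mkdir -p pics; python3 - <<'E'
from plant import robot
import cv2
for n in("top","side"):
    cv2.imwrite(f"pics/{n}0.png",robot.grab_frame(n)); print(n,robot.get_calibration(n))
print(robot.observe(), robot.tip_reach)
E
```

```text
pics
top {'vertical_fov': 45.81957592870109, 'cx': 325.1066734520488, 'cy': 202.97365980138383, 'k1': -0.12767812775824475, 'rvec': array([ 2.12902029, -2.11041358,  0.19341295]), 'tvec': array([0.01155833, 0.56904198, 1.26306477])}
side {'vertical_fov': 55.71841529072864, 'cx': 323.32768697328413, 'cy': 192.0384833934926, 'k1': -0.05465992416552481, 'rvec': array([ 0.38214903, -2.69933115,  1.29380056]), 'tvec': array([0.53500293, 0.17611985, 0.99570276])}
{'time': 0.1, 'q': array([-7.99683024e+01,  5.99592179e+00,  5.53216350e+00,  8.96062796e+01,
       -1.07492390e-03,  7.75248130e+01]), 'qvel': array([-0.07655716, -0.05478972,  0.17553143,  0.01494196, -0.0033139 ,
       -0.04150479]), 'joint_torque': array([ 7.51291896e-03, -5.58208394e+01,  5.04717958e+01,  1.29837950e-02,
       -1.44368350e-04,  8.90201363e-06]), 'tool_pos': array([ 0.22962362, -0.55408295,  0.30319887]), 'tcp_rot': array([-1.79931384e+02, -1.40798033e-02,  2.25068768e+01]), 'ft_force': array([0.80401731, 0.32580078, 0.4712774 ]), 'torque': array([-0.01510017,  0.0169484 , -0.02330501]), 'gripper_force': 0.0, 'gripper_width': 0.08528827638567413} 0.0726
```

View pics/top0.png

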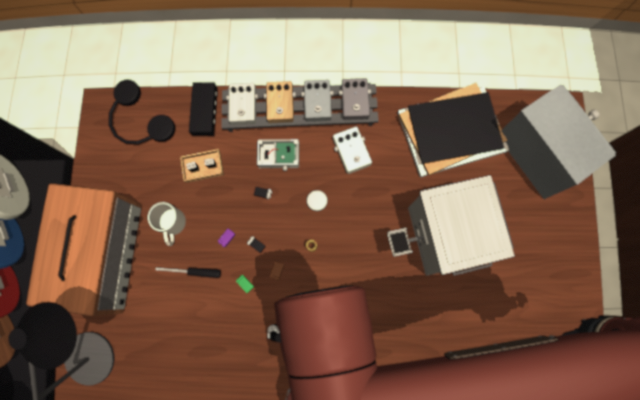

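View pics/side0.png

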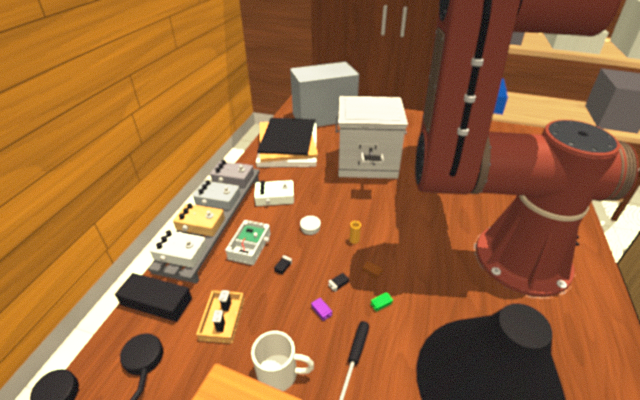

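The top view shows five battery-shaped things: dark with a light end at (262,193) and (256,243), purple (227,237), green (245,284) and brown (277,270). The two dark ones are the spent batteries. The carton is at (200,165), the bin lid at about (465,225), and the paddle at (400,241). Next I measure these and check them in a crop.

```bash
cat > h.py <<'E'
from plant import robot
import cv2, numpy as np
def cam(n):
    c=robot.get_calibration(n); f=200/np.tan(np.radians(c["vertical_fov"]/2))
    return c,f,cv2.Rodrigues(np.array(c["rvec"],float))[0],np.array(c["tvec"],float)
def ray(n,px,C=None):
    c,f,R,t=C or cam(n); d=(np.asarray(px,float)-[c["cx"],c["cy"]])/f
    u=d.copy()
    for _ in range(20): u=d/(1+c["k1"]*(u@u))
    return -R.T@t, R.T@np.r_[u,1]
def onplane(n,px,z,C=None):
    o,d=ray(n,px,C); return o+d*(z-o[2])/d[2]
def proj(n,p,C=None):
    c,f,R,t=C or cam(n); q=R@np.asarray(p,float)+t; u=q[:2]/q[2]
    return u*(1+c["k1"]*(u@u))*f+[c["cx"],c["cy"]]
def blobs(mask,amin,off=(0,0)):
    cs,_=cv2.findContours(mask.astype(np.uint8),cv2.RETR_EXTERNAL,cv2.CHAIN_APPROX_NONE)
    return [c+np.array(off,np.int32) for c in cs if cv2.contourArea(c)>=amin]
E
python3 - <<'E'
from h import *
im=cv2.imread("pics/top0.png"); C=cam("top")
hsv=cv2.cvtColor(im,cv2.COLOR_BGR2HSV)
m=(hsv[...,1]<75)&(hsv[...,2]>150)
mm=np.zeros(m.shape,bool); mm[170:285,405:520]=m[170:285,405:520]
for c in blobs(mm,2000):
    b=cv2.boxPoints(cv2.minAreaRect(c)); print("lid px",b.round(1).tolist(),cv2.contourArea(c))
    for z in(.2,.205): 
        P=np.array([onplane("top",p,z,C) for p in b]); print(z,P.round(4).tolist(),np.linalg.norm(np.roll(P,-1,0)-P,axis=1).round(3),P.mean(0).round(4))
# paddle rim rough
for p in [(400,241)]: print("paddle",onplane("top",p,.126,C))
for p in [(262,193),(256,243),(227,237),(245,284),(277,270),(312,245),(317,200),(200,165),(278,153),(352,150)]: print(p,onplane("top",p,.015,C).round(3))
a=cv2.resize(im[175:300,200:300],None,fx=4,fy=4,interpolation=2); b=cv2.resize(im[170:295,380:480],None,fx=4,fy=4,interpolation=2)
cv2.imwrite("pics/c1.png",np.hstack([a,b]))
E
```

```text
lid px [[419.70001220703125, 191.10000610351562], [492.20001220703125, 172.0], [514.4000244140625, 256.0], [441.8999938964844, 275.20001220703125]] 6200.0
0.2 [[0.573, -0.2197, 0.2], [0.6246, -0.4078, 0.2], [0.4116, -0.4527, 0.2], [0.3654, -0.2688, 0.2]] [0.195 0.218 0.19  0.213] [ 0.4936 -0.3372  0.2   ]
0.205 [[0.5719, -0.2187, 0.205], [0.6233, -0.406, 0.205], [0.4112, -0.4507, 0.205], [0.3652, -0.2676, 0.205]] [0.194 0.217 0.189 0.212] [ 0.4929 -0.3357  0.205 ]
paddle [ 0.45628066 -0.17930822  0.126     ]
(262, 193) [0.604 0.199 0.015]
(256, 243) [0.459 0.212 0.015]
(227, 237) [0.475 0.295 0.015]
(245, 284) [0.344 0.239 0.015]
(277, 270) [0.384 0.15  0.015]
(312, 245) [0.455 0.053 0.015]
(317, 200) [0.585 0.04  0.015]
(200, 165) [0.687 0.386 0.015]
(278, 153) [0.724 0.156 0.015]
(352, 150) [ 0.735 -0.061  0.015]
```

View pics/c1.png

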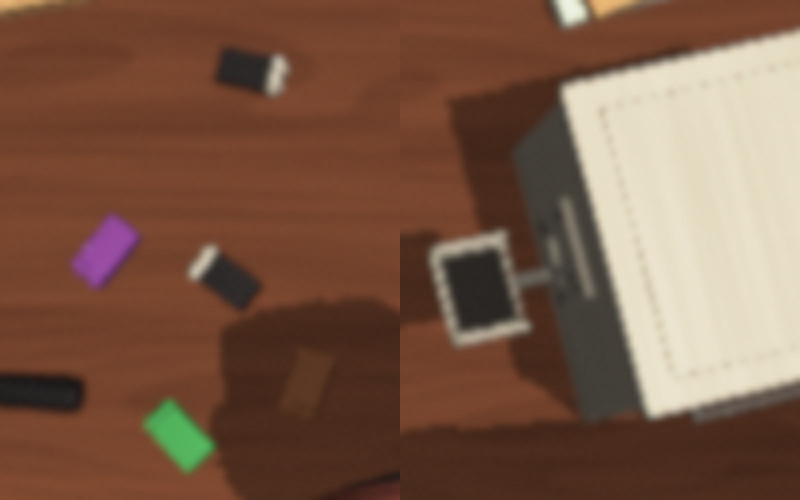

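The crop confirms the choice: black bodies with light terminal ends at px (263,193), terminals to the right, and (256,244), terminals to the upper left. The paddle is at px (400,242), with the bin's +y up the image (world +x). I move above the paddle and look with the wrist camera.

```bash
python3 - <<'E'
from h import *
robot.move_pose([.455,-.165,.36],[180,0,13.6])
robot.set_gripper(0.0)
o=robot.observe(); print(o["time"],o["tool_pos"],o["tcp_rot"],o["ft_force"],o["gripper_width"])
C=cam("wrist"); im=robot.grab_frame("wrist"); cv2.imwrite("pics/w1.png",im)
np.save("w1.npy",np.array([C],dtype=object),allow_pickle=True)
print(C[0], "campos",-C[2].T@C[3])
for z in(.126,): print(proj("wrist",[.4555,-.178,.126],C), proj("wrist",[.4936,-.3372,.2],C))
E
```

```text
2.525 [ 0.45500214 -0.16497713  0.36000154] [1.79999400e+02 1.28290151e-03 1.36020455e+01] [-0.76125401 -0.58941321  0.41863822] 0.00019470679774112734
{'vertical_fov': 59.88732095113133, 'cx': 320.2422494887887, 'cy': 197.29761531349658, 'k1': -0.06702120646801846, 'rvec': array([-2.26201806,  1.77942381,  0.28415858]), 'tvec': array([-0.26833066,  0.32478368,  0.55817275])} campos [ 0.53237638 -0.14677585  0.42903944]
[333.57295894 178.86350553] [562.1471386  206.75293105]
```

View pics/w1.png

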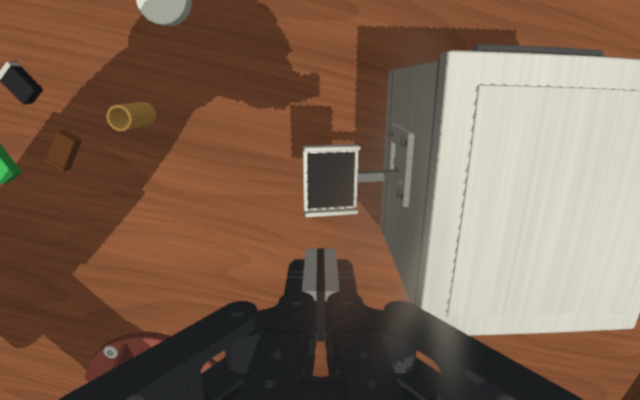

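The wrist view shows the paddle's dark dish centred near (332,180), within about 2 px of the prediction, with the lever going right to the gate at (400,175). I compute the centre and yaw, then press.

```bash
python3 - <<'E'
from h import *
C=tuple(np.load("w1.npy",allow_pickle=True)[0]); im=cv2.imread("pics/w1.png")
v=im[130:230,290:372].max(2); m=v<60
for c in blobs(m,800,(290,130)):
    b=cv2.boxPoints(cv2.minAreaRect(c)); P=np.array([onplane("wrist",p,.126,C) for p in b])
    print(b.round(1).tolist(),P.mean(0).round(4)); d=np.roll(P,-1,0)-P; print(np.linalg.norm(d,axis=1).round(4),np.degrees(np.arctan2(d[:,1],d[:,0])).round(1))
# lid front edge & near edges, by hand from picture
for z in(.2,.204):
  a,b=[onplane("wrist",p,z,C) for p in((441,52),(423,328))]
  print(a.round(4),b.round(4),np.linalg.norm(a-b).round(3),np.degrees(np.arctan2(*(a-b)[1::-1])).round(2))
E
```

```text
[[309.0, 154.0], [342.0, 154.0], [342.0, 206.0], [309.0, 206.0]] [ 0.4522 -0.1713  0.126 ]
[0.0292 0.0488 0.0306 0.0488] [ -76.4 -165.3  103.6   13.1]
[ 0.5694 -0.2152  0.2   ] [ 0.3708 -0.2714  0.2   ] 0.206 15.81
[ 0.5687 -0.214   0.204 ] [ 0.3737 -0.2693  0.204 ] 0.203 15.81
```

```bash
cat >> h.py <<'E'
YAW=14.5; T=robot.tip_reach
xb=np.array([np.cos(np.radians(YAW-90)),np.sin(np.radians(YAW-90)),0]); yb=np.array([np.cos(np.radians(YAW)),np.sin(np.radians(YAW)),0])
PAD=np.array([.4537,-.177,0])
def at(bx,by,tipz): return PAD+bx*xb+by*yb+[0,0,tipz+T]
def st(s=""):
    o=robot.observe(); d=o["tool_pos"]-PAD
    print(s,"t%.2f"%o["time"],"bx %.4f by %.4f tip %.4f"%(d@xb,d@yb,d[2]-T),"F bx %.1f by %.1f z %.1f"%(o["ft_force"]@xb,o["ft_force"]@yb,o["ft_force"][2]),flush=True); return o
E
python3 - <<'E'
from h import *
robot.move_pose(at(-.005,.012,.15),[180,0,YAW]); st("above")
print(robot.line_to(at(-.005,.012,.085),vel=.04,guard=18)); st("pre")
print(robot.line_to(at(-.005,.012,.05),vel=.012,guard=10)); st("stop"); robot.pause(.2); st()
cv2.imwrite("pics/s2.png",robot.grab_frame("side"))
E
```

```text
above t3.18 bx -0.0048 by 0.0122 tip 0.1513 F bx 0.7 by 0.3 z 0.5
False
pre t4.96 bx -0.0051 by 0.0120 tip 0.0851 F bx -4.9 by 1.4 z 4.7
True
stop t6.44 bx -0.0045 by 0.0121 tip 0.0701 F bx -2.4 by -1.5 z 9.9
 t6.64 bx -0.0046 by 0.0121 tip 0.0702 F bx -2.6 by -1.8 z 9.4
```

```bash
python3 - <<'E'
from h import *
print(robot.line_to(at(-.005,.012,.066),vel=.01,guard=8)); o=st("press")
z=o["tool_pos"][2]-T
print(robot.line_to(at(-.005,.050,z),vel=.03,guard=9)); st("shift"); robot.pause(.1); st()
E
```

```text
True
press t6.94 bx -0.0046 by 0.0121 tip 0.0701 F bx -2.5 by -2.2 z 10.2
True
shift t7.83 bx -0.0042 by 0.0382 tip 0.0703 F bx 0.2 by -5.8 z 8.7
 t7.93 bx -0.0043 by 0.0381 tip 0.0703 F bx -0.6 by -5.4 z 8.6
```

```bash
python3 - <<'E'
from h import *
robot.line_to(at(-.005,.038,.077),vel=.025); st("up7")
robot.line_to(at(-.005,.038,.084),vel=.025); st("up14")
robot.line_to(at(-.005,.036,.095),vel=.04); st("up25")
im=robot.grab_frame("side"); cv2.imwrite("pics/s3.png",cv2.resize(im[60:220,280:480],None,fx=4,fy=3.75//1))
E
```

```text
up7 t8.36 bx -0.0048 by 0.0378 tip 0.0773 F bx -0.4 by -2.9 z 4.2
up14 t8.79 bx -0.0051 by 0.0379 tip 0.0839 F bx 0.7 by -4.6 z 1.6
up25 t9.22 bx -0.0048 by 0.0363 tip 0.0954 F bx -0.4 by -0.9 z -0.7
```

View pics/s3.png

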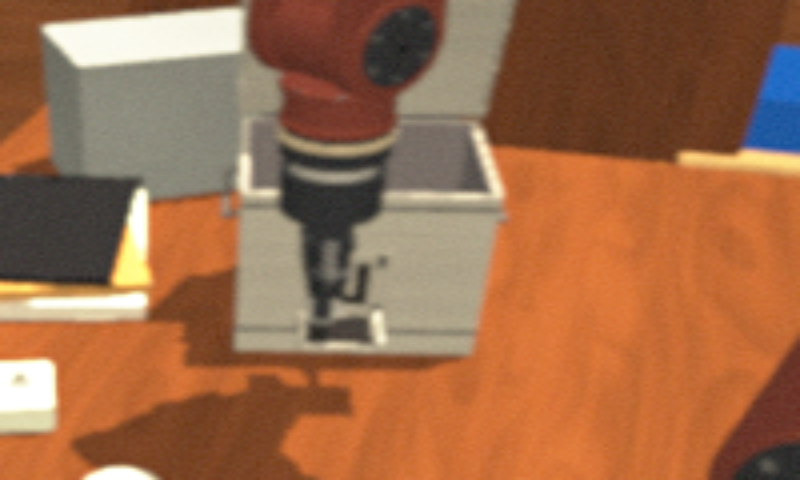

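The side view shows the lid standing up behind the arm, the dish at the bench end of the gate and the fingers clear of it (force about 0), so the lever is hooked. Next I look at the batteries.

```bash
python3 - <<'E'
from h import *
robot.pause(.2)
robot.line_to(at(-.01,.03,.2),vel=.2)
robot.move_pose([.45,.20,.34],[180,0,0]); o=st()
C=cam("wrist"); im=robot.grab_frame("wrist"); cv2.imwrite("pics/w2.png",im)
np.save("w2.npy",np.array([C],dtype=object),allow_pickle=True)
hsv=cv2.cvtColor(im,cv2.COLOR_BGR2HSV)
for p in([.604,.199,.015],[.459,.212,.015]):
    u=proj("wrist",p,C).astype(int); x0,y0=np.maximum(u-50,0); s=im[y0:y0+100,x0:x0+100]; h=hsv[y0:y0+100,x0:x0+100]
    m=((h[...,2]<65)|((h[...,1]<70)&(h[...,2]>100)))
    m=cv2.morphologyEx(m.astype(np.uint8),cv2.MORPH_CLOSE,np.ones((5,5)))
    for c in blobs(m,300,(x0,y0)): 
        b=cv2.boxPoints(cv2.minAreaRect(c)); P=np.array([onplane("wrist",q,.013,C) for q in b]);d=np.roll(P,-1,0)-P
        print(u,cv2.contourArea(c),b.round().tolist(),P.mean(0).round(4),np.linalg.norm(d,axis=1).round(4),np.degrees(np.arctan2(d[:,1],d[:,0])).round(1))
E
```

```text
t14.52 bx -0.3659 by 0.0908 tip 0.2674 F bx 0.4 by 0.1 z -0.2
[320   9] 991.5 [[293.0, 21.0], [297.0, -7.0], [345.0, 0.0], [341.0, 28.0]] [0.6036 0.2004 0.013 ] [0.027  0.0497 0.0271 0.0506] [-10.4 -98.1 171.5  81.8]
[308 148] 864.5 [[281.0, 148.0], [296.0, 128.0], [330.0, 154.0], [316.0, 173.0]] [0.4557 0.2156 0.013 ] [0.0281 0.0493 0.0288 0.0501] [ -37.9 -127.1  143.8   52.2]
```

View pics/w2.png

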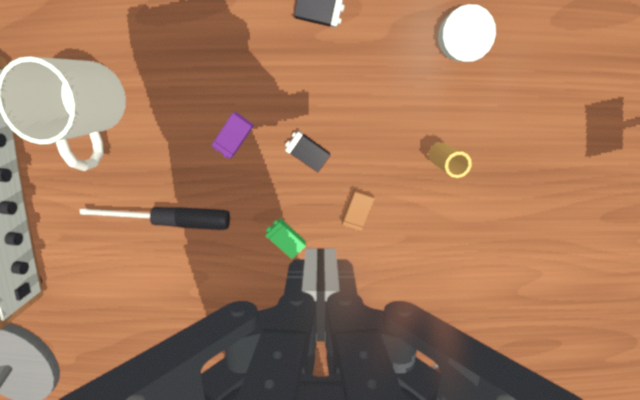

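The wrist view shows B at about (307,150) and A at (319,10), both with light terminals, and the decoys clearly coloured. I grasp B now.

```bash
cat >> h.py <<'E'
def pick(xy,yaw):
    robot.set_gripper(.05)
    robot.move_pose([*xy,.20],[180,0,yaw]); st("over")
    print("guard",robot.line_to([*xy,T+.003],vel=.12,guard=12)); st("down")
    robot.set_gripper(.0); o=st("grip"); print("width",o["gripper_width"],o["gripper_force"])
    robot.line_to([*xy,.31],vel=.25); o=st("lift"); print("width",o["gripper_width"],o["gripper_force"])
def drop(by):
    robot.move_pose(at(.12,by,.28),[180,0,YAW+90]); st("overbin")
    print("guard",robot.line_to(at(.12,by,.165),vel=.15,guard=12)); st("in")
    robot.set_gripper(.045); robot.line_to(at(.12,by,.28),vel=.25); st("out")
E
python3 - <<'E'
from h import *
pick([.4557,.2156],-128)
cv2.imwrite("pics/s4.png",robot.grab_frame("side"))
E
```

```text
over t17.05 bx -0.3796 by 0.1004 tip 0.1276 F bx -0.5 by 0.0 z 0.3
guard False
down t18.23 bx -0.3795 by 0.1008 tip 0.0038 F bx -1.2 by 0.4 z 0.3
grip t18.57 bx -0.3796 by 0.1010 tip 0.0041 F bx -0.4 by -1.5 z 6.1
width 0.024361157487621927 59.039230942726135
lift t19.67 bx -0.3796 by 0.0998 tip 0.2359 F bx -0.0 by -1.0 z -1.4
width 0.024209532470597754 58.35454702377319
```

```bash
python3 - <<'E'
from h import *
drop(-.035)
cv2.imwrite("pics/t5.png",robot.grab_frame("wrist"))
robot.move_pose([.55,.19,.30],[180,0,82])
C=cam("wrist"); im=robot.grab_frame("wrist"); cv2.imwrite("pics/w5.png",im)
top=robot.grab_frame("top"); cv2.imwrite("pics/top5.png",top)
Ct=cam("top"); 
for n,i,cc in(("wrist",im,C),("top",top,Ct)):
    u=proj(n,[.604,.2,.013],cc).astype(int); print(n,u)
    r=70 if n=="wrist" else 18
    x0,y0=np.maximum(u-r,0); h=cv2.cvtColor(i[y0:y0+2*r,x0:x0+2*r],cv2.COLOR_BGR2HSV)
    m=((h[...,2]<65)|((h[...,1]<70)&(h[...,2]>100))); m=cv2.morphologyEx(m.astype(np.uint8),cv2.MORPH_CLOSE,np.ones((5,5)))
    for c in blobs(m,50,(x0,y0)):
        b=cv2.boxPoints(cv2.minAreaRect(c)); P=np.array([onplane(n,q,.013,cc) for q in b]);d=np.roll(P,-1,0)-P
        print(P.mean(0).round(4),np.linalg.norm(d,axis=1).round(4),np.degrees(np.arctan2(d[:,1],d[:,0])).round(1))
st()
E
```

```text
overbin t21.60 bx 0.1194 by -0.0344 tip 0.2800 F bx -0.3 by -0.0 z -1.0
guard False
in t22.52 bx 0.1203 by -0.0347 tip 0.1662 F bx -0.3 by 0.4 z 0.2
out t23.46 bx 0.1202 by -0.0349 tip 0.2803 F bx 0.3 by 0.6 z -0.5
wrist [370 145]
[0.6052 0.1993 0.013 ] [0.0453 0.0261 0.0455 0.0271] [ 79.  -12.6 -99.8 167.1]
top [261 193]
[0.6154 0.2137 0.013 ] [0.0742 0.1097 0.0731 0.1096] [ -69.9 -159.5  110.    21.1]
 t25.44 bx -0.3303 by 0.1852 tip 0.2275 F bx 0.1 by -0.5 z 0.2
```

View pics/t5.png

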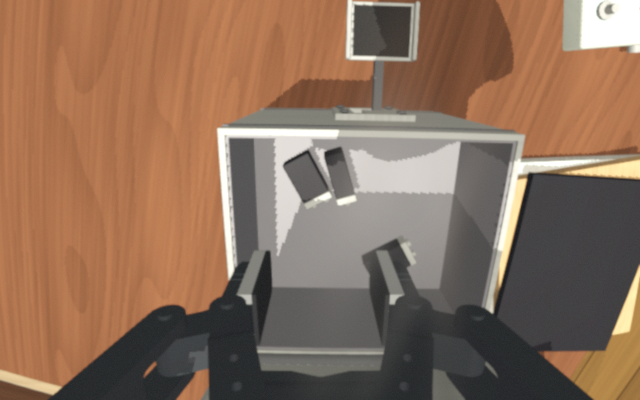

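B lies in the bin at about (305,178), next to an old battery, and the paddle at (380,32) is still hooked. A follows.

```bash
python3 - <<'E'
from h import *
pick([.6045,.1995],80.5)
o=robot.observe()
if o["gripper_width"]>.015:
    drop(.03)
    C=cam("wrist"); cv2.imwrite("pics/t6.png",robot.grab_frame("wrist"))
    np.save("t6.npy",np.array([C],dtype=object),allow_pickle=True)
    print(proj("wrist",at(0,.02,.08)-[0,0,T],C),proj("wrist",at(0,0,.08)-[0,0,T],C))
E
```

```text
over t26.20 bx -0.3268 by 0.2399 tip 0.1280 F bx 0.3 by -0.9 z 0.1
guard False
down t27.38 bx -0.3267 by 0.2409 tip 0.0041 F bx 0.9 by 0.5 z -0.7
grip t27.73 bx -0.3267 by 0.2410 tip 0.0042 F bx 0.2 by 0.0 z 6.5
width 0.024354361982204975 59.18417751789093
lift t28.82 bx -0.3268 by 0.2398 tip 0.2356 F bx 0.1 by -0.4 z -1.6
width 0.024128895045191858 58.40609014034271
overbin t30.62 bx 0.1194 by 0.0305 tip 0.2799 F bx 0.0 by 0.2 z -0.8
guard False
in t31.53 bx 0.1203 by 0.0304 tip 0.1662 F bx -0.1 by -0.2 z 0.4
out t32.48 bx 0.1202 by 0.0301 tip 0.2804 F bx -1.1 by 0.4 z -0.5
[309.83248737  37.66937646] [287.92153527  37.74761471]
```

View pics/t6.png

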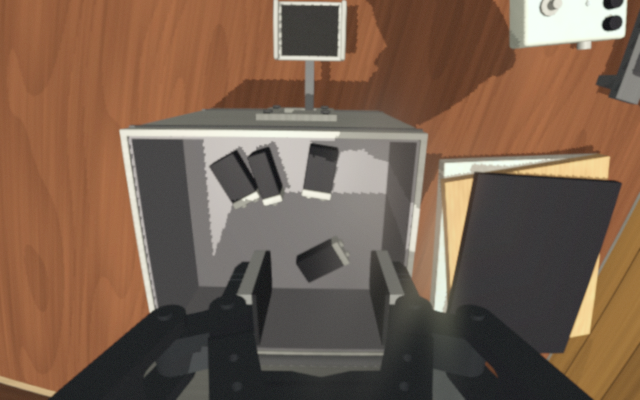

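Both spent batteries are in the bin: B at (235,178) and the new arrival A at (320,170). The paddle at (310,31) matches a shift of about 20 mm. Now I unhook it.

```bash
python3 - <<'E'
from h import *
robot.set_gripper(0)
robot.move_pose(at(-.005,.008,.25),[180,0,YAW]); 
robot.line_to(at(-.005,.008,.10),vel=.15); st("above")
print(robot.line_to(at(-.005,.008,.074),vel=.02,guard=14)); st("pre")
print(robot.line_to(at(-.005,.008,.062),vel=.01,guard=8)); o=st("stop")
z=o["tool_pos"][2]-T
print(robot.line_to(at(-.005,-.035,z),vel=.03,guard=9)); st("shift"); robot.pause(.1); st()
E
```

```text
above t35.66 bx -0.0046 by 0.0083 tip 0.1010 F bx 0.3 by -0.3 z 0.6
False
pre t37.11 bx -0.0048 by 0.0080 tip 0.0741 F bx 1.4 by -0.7 z 3.7
True
stop t37.73 bx -0.0046 by 0.0081 tip 0.0703 F bx -2.1 by -2.4 z 8.1
True
shift t38.63 bx -0.0049 by -0.0172 tip 0.0711 F bx -1.3 by 3.7 z 5.1
 t38.73 bx -0.0049 by -0.0172 tip 0.0710 F bx -1.1 by 4.7 z 4.0
```

```bash
python3 - <<'E'
from h import *
for z in(.083,.105,.128,.145):
    robot.line_to(at(-.005,-.016,z),vel=.025); st("up")
robot.line_to(at(-.03,-.01,.25),vel=.15); robot.pause(.2)
C=cam("wrist"); im=robot.grab_frame("wrist"); s=robot.grab_frame("side")
cv2.imwrite("pics/end.png",np.vstack([cv2.resize(im,(480,300)),cv2.resize(s,(480,300))])); st()
E
```

```text
up t39.37 bx -0.0053 by -0.0162 tip 0.0831 F bx -2.7 by -2.2 z 5.0
up t40.40 bx -0.0041 by -0.0157 tip 0.1062 F bx -0.3 by -1.8 z 6.9
up t41.47 bx -0.0054 by -0.0160 tip 0.1276 F bx -0.9 by 1.4 z -0.5
up t42.30 bx -0.0050 by -0.0160 tip 0.1449 F bx -0.2 by -0.5 z -0.1
 t43.47 bx -0.0300 by -0.0102 tip 0.2494 F bx -0.5 by 0.6 z 0.6
```

View pics/end.png

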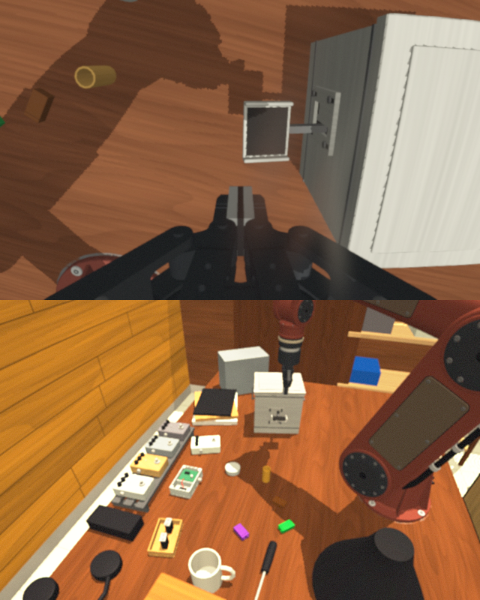

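The lid is shut (top right of the wrist view), the paddle at (267,130) is back up at rest, and the arm is clear of everything.

```bash
python3 - <<'E'
from h import *
print(robot.job_done())
E
```

```text
the job is handed in; nothing more can be done
None
```

Both spent batteries are in the bin, the lever is unhooked and back up with the lid eased shut, and the job is handed in at about 43.5 s; the hand-in gave no verdict.

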